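Open the tall spice box: lift its sliding lid over the catch

TASK

Two wooden spice boxes with sliding lids stand on the cover board of the hob. Open the taller one so that its jars can be reached: raise its lid by the handle to clear the small catch ridges in the channels, slide it fully open, away from you, and leave it lying down flat in its channels. Leave the lower box shut.

Things in the scene. Friction and masses are not known exactly. Their poses are not given: they have to be found in the camera images.
- tall_box: The box to open: light wood, 200 mm long (x), 140 mm wide (y), 90 mm high to its two rails; channel walls with inward lips along both long sides rise to 126 mm. Fixed to the board. Origin: centre of its underside; z up; +x is the way its lid opens (away from the robot, up to 20 degrees askew). The lid, 100 x 118 mm, 0.16 kg, covers the near half.
- tall_box_handle (a point): Grip point of the lid's handle, axes as the box's. Handle: a dark wooden block upright in the middle of the lid, 18 mm thick (x), 44 mm long (y), 40 mm high; the point is on its centre line, 26 mm above the lid, 14 mm below the handle's top. Free before and behind (+-x); in y the lips are 54 mm off, 6 mm lower. Lid shut: x = -47, z = 132 mm in the box's frame.
- tall_box_slide (a joint): How far (m) the tall box's lid has slid along the box's +x: 0 shut, 0.080 at the open end stop; about 1 N of friction. An 8 mm high ridge on each rail, 3 mm beyond the lid's rear feet, blocks it when shut and down; from 0.025 on the feet are past the ridges and the lid may be lowered or slid on low.
- tall_box_lid (a joint): How far (m) the tall box's lid is raised straight up off its rails: 0 lying down, 0.016 at most (stopped by the lips). More than 0.008 clears the ridges; 0.010 to 0.014 is good. No spring: its weight brings it down.
- low_box_handle (a point): The same point on the handle of the other box's lid, which stays shut. That box and lid are alike, but only 45 mm high to the rails (81 mm to the lips); the point is 87 mm above its underside, 45 mm lower than on the tall box. (Mind the wall cupboards: some 0.4 m above the worktop, beyond about x = 0.53 m, right of y = -0.3 m and left of y = +0.27 m. Swing the arm in front of them.)

How it is judged:
On the way:
1. the tall box's lid is raised by more than 6 mm while it has slid less than 30 mm (value of joint tall_box_lid above 0.006 m and value of joint tall_box_slide below 0.03 m), for 0.05 s.
At the end, for the whole second after the job is handed in: The tall box's lid is within 15 mm of its fully open end stop and lies down on its rails (raised by less than 4 mm); the low box's lid is where it was, shut, within 10 mm (value of joint tall_box_slide above 0.065 m and value of joint tall_box_lid below 0.004 m and distance of low_box_handle from where it was at the start of the episode below 0.01 m); the robot touches nothing.
It fails at once if the low box's lid was lifted or slid open (by more than 10 mm) (distance of low_box_handle from where it was at the start of the episode above 0.01 m).
It also fails if it takes over 35 s, if anything falls off the work surface, if the arm or the gripper's body presses on something with over 40 N, if the wrist force passes 120 N, or if a joint passes its speed limit or range.

ROBOT

A 6-joint arm with a two-finger parallel gripper is mounted at the origin on a cart in front of the work surface, level with it; the furniture and walls round the work are solid. World frame = base frame: x ahead of the robot, y to its left, z up, the work surface at z = 0. Lengths are in m, angles in rad, forces in N, time in s.
With the tool pointing down it reaches from about 0.25 to 0.725 m from the base axis. Payload 4 kg.
Tool frame: the origin (TCP) lies midway between the tips of the shut fingers; the grasp point (between the pads) lies 19 mm behind it; y points along the fingers, z is the direction in which the jaws open and shut, and the axes are right-handed (so a half turn about y gives the same grasp; the last joint's range is limited). The gripper opens to 85 mm and grips with 20 to 120 N. Pads are 22 mm wide; open, the fingers measure 114 mm over their backs; the gripper's body (76 mm by 85 mm) begins 54 mm behind the grasp point. The pads swing forward as they close: fully open they stand 13 mm farther back than shut.
Start: joints at [1.129, 0.241, 0.005, 1.335, 0, 1.571], TCP at [0.214, 0.452, 0.231] pointing down, gripper open.
Joint ranges: [-2.72, 2.72], [-1.05, 1.87], [-1.09, 1.28], [-1.99, 2.15], [-1.42, 1.44], [-3.14, 3.14]. Speed limits (rad/s): [2.79, 2.79, 3.14, 3.14, 3.14, 3.14].

INTERFACE

Orientations are given as a unit quaternion [x, y, z, w].
In Python, from workcell import bot gives the robot as it stands. The module is installed in compiled form; this text tells all that it offers.
- The arm moves only by the shell command python3 -m handwheel 'ROWS' [OPENING]. ROWS is JSON, a list of rows, each a list of 6 numbers: the shift along the tool's x, y, z in units of 25 mm (1.0 is 25 mm), then the turn, a rotation vector about the tool's x, y, z in units of 10 degrees (1.0 is 10 degrees). A call has exactly 5 rows; each row is the pose to reach, as a shift and turn from the pose commanded when the call began, along the tool's axes at that moment; what a row does not reach only later rows make up. A row lasts 1/8 s, in which the tool goes at most 62.5 mm and 10.7 degrees, less where a joint would pass 70% of its speed; a pose out of reach is approached as far as the arm can. A call with a gripper value outside its range is refused whole. OPENING is the gripper command: -1 is shut, 1 is fully open, values between are in proportion, set as the call begins (- or left out, the last holds). The fingers move at their own pace and stop on an object; the grip force is fixed at half the most. Time passes only in rows, so rows that repeat a pose let the fingers close, or fill a call up. It gives the time, the measured TCP pose, the force and the opening at its end, in the units of the state.
- bot.get_obs(): the state, without advancing time (a new reading comes with each control period).
- bot.camera(name): name is "side" or "top" or "wrist"; returns a dict with "color" (384x512x3 uint8, red, green, blue), "fx", "fy", "cx", "cy" (pixels), "rvec" (rotation vector, rad) and "tvec" (3), from world to camera coordinates, as OpenCV has them. Camera axes: x right, y down, z forward; pixel columns grow to the right and rows downward; lengths in m; the calibration is good to about 2 mm. A picture is of the moment at which its call begins. There is no depth.
- bot.job_done(): hands the job in, once; it reports no verdict.
The state is a dict: "clock": time; "joint_pos": joint angles; "joint_vel": joint speeds; "tau": joint torques, N m; "eef_pos": TCP position; "tool_rot": TCP orientation; "ft_force": force on the tool from outside, world axes, zero at the start; "ft_torque": the same for the moment, N m; "grip_width": finger opening in m.
Only numpy, scipy, OpenCV 4.12 (cv2) and the standard library are available. Lean on these libraries where they do the work, as an engineer would, in place of code of your own. Each camera call takes 0.05 s, during which the arm holds its last target.

## Working session

There is one attempt and no reset: what is moved stays moved. The work goes in short steps, Python scripts to look and compute and a shell command to move; the robot and the scene stay as the last step left them, time stands still between calls to the robot, and variables do not carry over. Pictures are saved under pics/ and viewed, and the job is handed in when it is done.

```bash
mkdir -p pics; cat > h.py <<'E'
import numpy as np,cv2
from workcell import bot
def snap(n,tag):
    c=bot.camera(n); cv2.imwrite(f'pics/{tag}.png',c['color'][:,:,::-1]); np.save(f'pics/{tag}.npy',c,allow_pickle=True); return c
def ray(c,uv):
    R=cv2.Rodrigues(np.array(c['rvec']))[0]; o=-R.T@np.array(c['tvec'])
    d=R.T@np.array([(uv[0]-c['cx'])/c['fx'],(uv[1]-c['cy'])/c['fy'],1]); return o,d
def onz(c,uv,z):
    o,d=ray(c,uv); return o+d*(z-o[2])/d[2]
def proj(c,P):
    K=np.array([[c['fx'],0,c['cx']],[0,c['fy'],c['cy']],[0,0,1]])
    return cv2.projectPoints(np.array(P,float).reshape(-1,1,3),np.array(c['rvec']),np.array(c['tvec']),K,None)[0].reshape(-1,2)
E
python3 - <<'E'
from h import *
for n in('top','side','wrist'): snap(n,n+'0')
o=bot.get_obs(); print({k:np.round(o[k],3) for k in('clock','eef_pos','tool_rot','grip_width','ft_force')})
E
```

```text
{'clock': np.float64(0.15), 'eef_pos': array([0.214, 0.452, 0.231]), 'tool_rot': array([ 0.691, -0.155,  0.155, -0.689]), 'grip_width': np.float64(0.085), 'ft_force': array([0.025, 0.368, 0.091])}
```

View pics/top0.png

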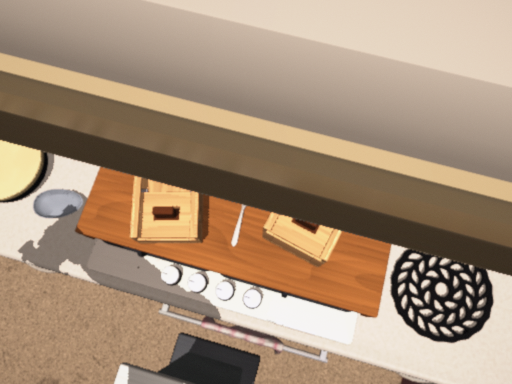

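View pics/side0.png

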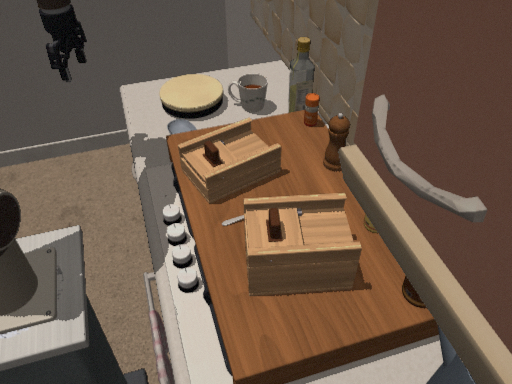

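View pics/wrist0.png

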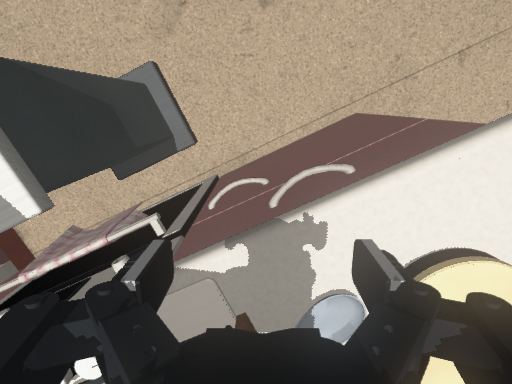

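The top view shows the low box at the left (165,215) and the tall one at the right (305,228), its far end under the cupboard. In the side view the tall box is at (300,250) with its handle at (274,222), and the low box is at (230,160).

```bash
python3 - <<'E'
from h import *
a=cv2.imread('pics/top0.png')[185:275,250:360]; b=cv2.imread('pics/side0.png')[185:305,230:370]
cv2.imwrite('pics/z1.png',cv2.resize(a,None,fx=6,fy=6,interpolation=cv2.INTER_CUBIC))
cv2.imwrite('pics/z2.png',cv2.resize(b,None,fx=5,fy=5,interpolation=cv2.INTER_CUBIC))
E
```

```text
(no output)
```

View pics/z1.png

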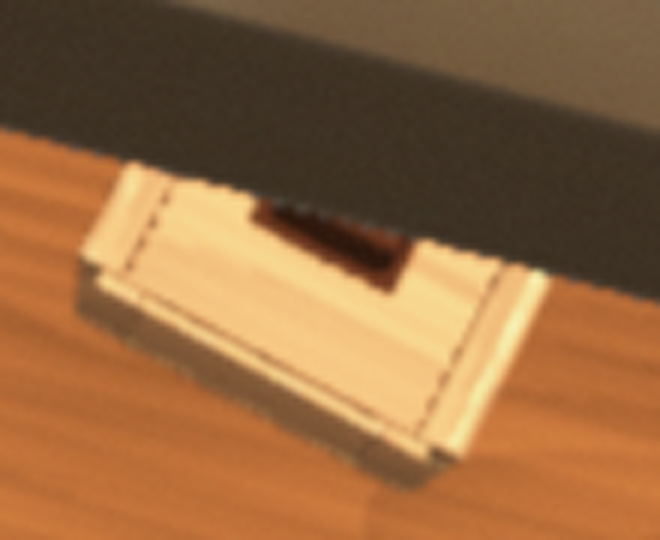

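View pics/z2.png

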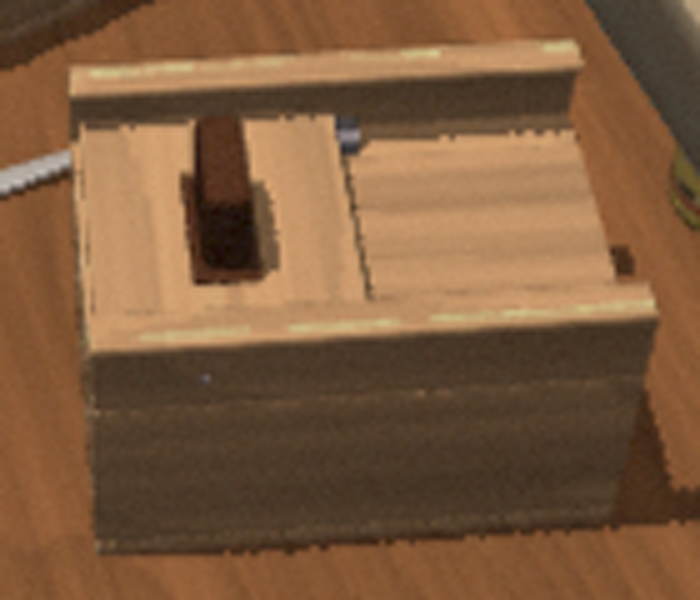

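Zooms: the lip near-corners show in both views: top (263.7,227.5) and (326.7,260.8); side (244,198.6) and (248.6,255), with far ends at (345.6,193) and (361.4,249). Handle top in the side view: about (270–278, 208–226).

```bash
cat > m.py <<'E'
from h import *
T=np.load('pics/top0.npy',allow_pickle=True).item();S=np.load('pics/side0.npy',allow_pickle=True).item()
def tri(u,v):
    o1,d1=ray(T,u);o2,d2=ray(S,v);A=np.stack([d1,-d2],1);s=np.linalg.lstsq(A,o2-o1,rcond=None)[0]
    p,q=o1+s[0]*d1,o2+s[1]*d2; return (p+q)/2,np.linalg.norm(p-q)
L,eL=tri((263.7,227.5),(244,198.6));R,eR=tri((326.7,260.8),(248.6,255))
print('near lip corners',L.round(4),eL.round(4),R.round(4),eR.round(4),'width',np.linalg.norm(L-R))
z=(L[2]+R[2])/2
l2=onz(S,(345.6,193),z);r2=onz(S,(361.4,249),z);l1=onz(S,(244,198.6),z);r1=onz(S,(248.6,255),z)
for a,b in((l1,l2),(r1,r2)): print(a.round(4),b.round(4),np.linalg.norm(b-a),np.degrees(np.arctan2(*(b-a)[[1,0]])))
print('yaw from near edge',np.degrees(np.arctan2(L[0]-R[0],L[1]-R[1]))*-1)
# handle top corners: z+20mm
pts=[(195,117),(240,117),(250,205),(200,205)]
P=np.array([onz(S,(230+x/5,185+y/5),z+.020) for x,y in pts]);print(P.round(4),P.mean(0).round(4))
print('board z est',z-.126, onz(S,(230+95/5,185+548/5),z-.126).round(4))
E
python3 m.py
```

```text
near lip corners [ 0.5016 -0.0814  0.2101] 0.003 [ 0.4713 -0.2148  0.2095] 0.0024 width 0.1367364699832532
[ 0.5032 -0.081   0.2098] [ 0.697  -0.126   0.2098] 0.1989783828972123 -13.071706785064716
[ 0.4725 -0.2149  0.2098] [ 0.6636 -0.2616  0.2098] 0.19675859156047698 -13.722019654119187
yaw from near edge -12.778370000120868
[[ 0.5347 -0.1384  0.2298]
 [ 0.5504 -0.1433  0.2298]
 [ 0.5396 -0.185   0.2298]
 [ 0.5228 -0.1797  0.2298]] [ 0.5369 -0.1616  0.2298]
board z est 0.08381727907227349 [ 0.4723 -0.2116  0.0838]
```

```bash
cat > rel.py <<'E'
import sys
from h import *
from scipy.spatial.transform import Rotation as Ro
o=bot.get_obs();R=Ro.from_quat(o['tool_rot']);M=R.as_matrix();p=np.array(o['eef_pos'])
print('t',o['clock'],'p',p.round(4),'f',np.round(o['ft_force'],1),'w',round(float(o['grip_width']),4),'q',np.round(o['joint_pos'],3))
print('axes x,y,z',M.T.round(3).tolist())
yaw=np.radians(-13.2)
bx=np.array([np.cos(yaw),np.sin(yaw),0])
for s in(1,-1):
    G=np.stack([np.cross([0,0,-1],s*bx),[0,0,-1],s*bx],1)
    print(s,'turn u',(R.inv()*Ro.from_matrix(G)).as_rotvec(degrees=True).round(2)/10)
if len(sys.argv)>3:
    t=np.array(sys.argv[1:4],float);print('shift u',(M.T@(t-p)/.025).round(2), 'world',t-p)
E
python3 rel.py 0.50 -0.155 0.31
```

```text
t 0.15 p [0.2136 0.4515 0.2306] f [0.  0.4 0.1] w 0.0854 q [ 1.129  0.241  0.004  1.335 -0.     1.571]
axes x,y,z [[0.904, -0.428, 0.0], [-0.001, -0.002, -1.0], [0.428, 0.904, -0.002]]
1 turn u [8.000e-03 7.789e+00 7.000e-03]
-1 turn u [ 7.0000e-03 -1.0211e+01 -8.0000e-03]
shift u [ 20.73  -3.15 -17.04] world [ 0.28642286 -0.60653703  0.07940873]
```

```bash
python3 -m handwheel '[[0,-2,0,0,0.9,0],[1.4,-3.2,-1.1,0,1.8,0],[3.2,-3.2,-2.6,0,2.7,0],[5,-3.2,-4.1,0,3.6,0],[6.8,-3.2,-5.6,0,4.5,0]]' 1; python3 rel.py 0.50 -0.155 0.31
```

```text
clock: 0.78
eef_pos: [0.308, 0.2511, 0.3112]
tool_rot: [-0.577, 0.408, -0.409, 0.577]
ft_force: [1.7, -0.2, -0.9]
grip_width: 0.0856
t 0.775 p [0.308  0.2511 0.3112] f [ 1.7 -0.2 -0.9] w 0.0856 q [ 0.684  0.013 -0.054  1.505 -0.     1.916]
axes x,y,z [[0.333, -0.943, 0.0], [0.0, -0.0, -1.0], [0.943, 0.333, 0.0]]
1 turn u [-2.000e-03  3.264e+00  0.000e+00]
-1 turn u [ 1.0000e-03 -1.4736e+01  2.0000e-03]
shift u [17.88  0.05  1.84] world [ 0.19204944 -0.40611194 -0.00119063]
```

```bash
python3 -m handwheel '[[2.4,0,0.25,0,0.9,0],[4.8,0,0.5,0,1.8,0],[7.2,0,0.75,0,2.6,0],[9.6,0,1,0,3.26,0],[12,0,1.25,0,3.26,0]]' 1; python3 rel.py 0.539 -0.160 0.29; python3 - <<'E'
from h import *
snap('wrist','w1')
E
```

```text
clock: 1.4
eef_pos: [0.4385, -0.0211, 0.3112]
tool_rot: [-0.44, 0.553, -0.553, 0.44]
ft_force: [1.7, 0.4, -0.2]
grip_width: 0.0856
t 1.4 p [ 0.4385 -0.0211  0.3112] f [ 1.7  0.4 -0.2] w 0.0856 q [-0.048  0.097  0.037  1.51   0.     1.749]
axes x,y,z [[-0.224, -0.975, -0.0], [0.0, 0.0, -1.0], [0.975, -0.224, 0.0]]
1 turn u [-0.001  0.024 -0.002]
-1 turn u [-3.0000e-03 -1.7976e+01  1.0000e-03]
shift u [4.51 0.85 5.16] world [ 0.10050768 -0.13885063 -0.02123533]
```

View pics/w1.png

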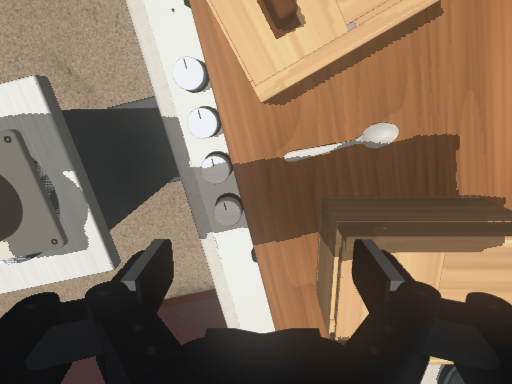

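The wrist view shows the tall box at lower right (325–512, 200–340), its long edges level in the image, so the yaw matches. I'll go above the handle.

```bash
python3 -m handwheel '[[1.4,0,1.5,0,0,0],[2.9,0,3.3,0,0,0],[4.5,0,5.16,0,0,0],[4.5,0.8,5.16,0,0,0],[4.5,0.8,5.16,0,0,0]]' 1; python3 rel.py 0.539 -0.160 0.197; python3 - <<'E'
from h import *
snap('wrist','w2');snap('side','s2')
E
```

```text
clock: 2.08
eef_pos: [0.5377, -0.1577, 0.2887]
tool_rot: [-0.441, 0.555, -0.552, 0.439]
ft_force: [0.6, -0.0, 1.0]
grip_width: 0.0851
t 2.075 p [ 0.5377 -0.1577  0.2887] f [ 0.6 -0.   1. ] w 0.0851 q [-0.285  0.355  0.309  1.531  0.     1.512]
axes x,y,z [[-0.224, -0.974, -0.0], [-0.005, 0.002, -1.0], [0.974, -0.224, -0.006]]
1 turn u [ 0.033  0.023 -0.002]
-1 turn u [-4.0000e-03 -1.7977e+01 -5.1000e-02]
shift u [0.08 3.67 0.09] world [ 0.00131215 -0.00226143 -0.09168782]
```

View pics/w2.png

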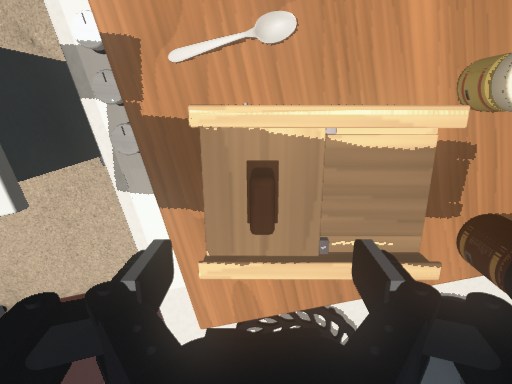

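View pics/s2.png

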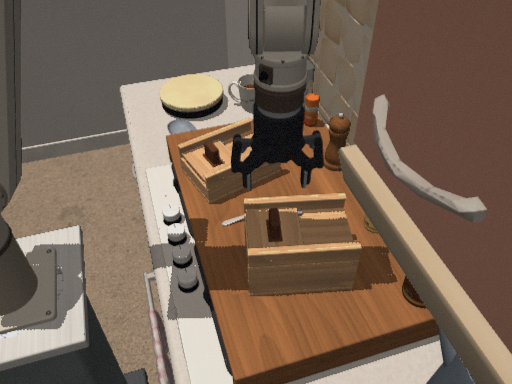

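```bash
python3 - <<'E'
from h import *
c=np.load('pics/w2.npy',allow_pickle=True).item()
y=np.radians(-13.2);bx=np.array([np.cos(y),np.sin(y),0]);by=np.array([-np.sin(y),np.cos(y),0])
h=np.array([.539,-.160,0])
for z in(.230,.190):
  print(proj(c,[h+a*bx*.009+b*by*.022+[0,0,z] for a,b in((-1,1),(1,1),(1,-1),(-1,-1))]).round(0).tolist())
im=cv2.imread('pics/w2.png')[140:260,190:350];cv2.imwrite('pics/z3.png',cv2.resize(im,None,fx=5,fy=5,interpolation=cv2.INTER_CUBIC))
o,d=ray(c,(262,200));print(o)
E
```

```text
[[254.0, 179.0], [280.0, 179.0], [279.0, 238.0], [254.0, 238.0]]
[[256.0, 167.0], [278.0, 167.0], [277.0, 218.0], [256.0, 218.0]]
[ 0.55291235 -0.09068876  0.43038905]
```

View pics/z3.png

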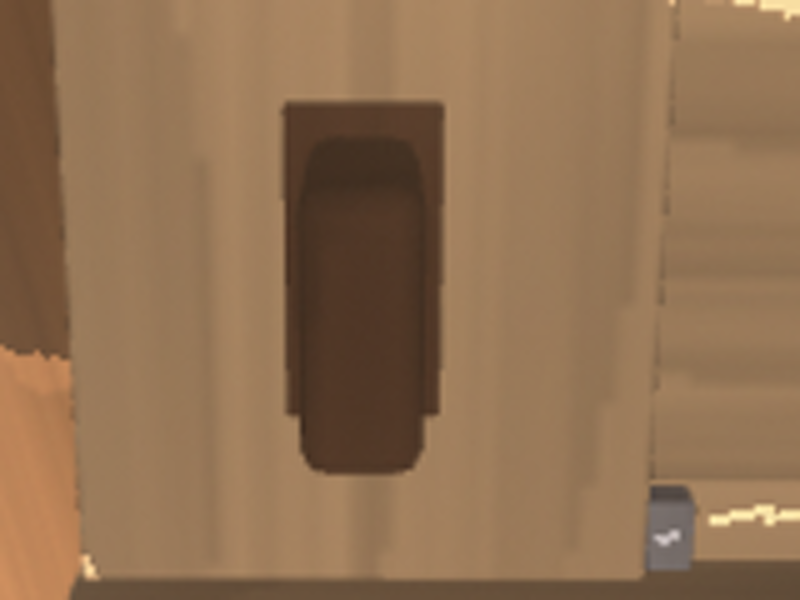

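In the wrist view the handle's top face is at (250–275, 177–234), against a predicted (254–280, 179–238). That is about 3 mm off, and the jaws are centred on it. I'll descend.

```bash
python3 -m handwheel '[[0,1,-0.04,0,0,0],[0,2,-0.04,0,0,0],[0,2.9,-0.04,0,0,0],[0,3.6,-0.04,0,0,0],[0,3.6,-0.04,0,0,0]]' 1; python3 rel.py; python3 - <<'E'
from h import *
snap('wrist','w3');c=snap('side','s3')
cv2.imwrite('pics/z4.png',cv2.resize(c['color'][120:300,200:380,::-1],None,fx=3.3,fy=3.3,interpolation=cv2.INTER_CUBIC))
E
```

```text
clock: 2.8
eef_pos: [0.5369, -0.1563, 0.2015]
tool_rot: [-0.441, 0.553, -0.552, 0.441]
ft_force: [-0.8, 0.0, 0.1]
grip_width: 0.0854
t 2.8 p [ 0.5369 -0.1563  0.2015] f [-0.8  0.   0.1] w 0.0854 q [-0.283  0.373  0.11   1.31   0.     1.511]
axes x,y,z [[-0.222, -0.975, -0.0], [-0.001, 0.0, -1.0], [0.975, -0.222, -0.001]]
1 turn u [ 0.006  0.037 -0.   ]
-1 turn u [-1.0000e-03 -1.7963e+01 -1.0000e-02]
```

View pics/z4.png

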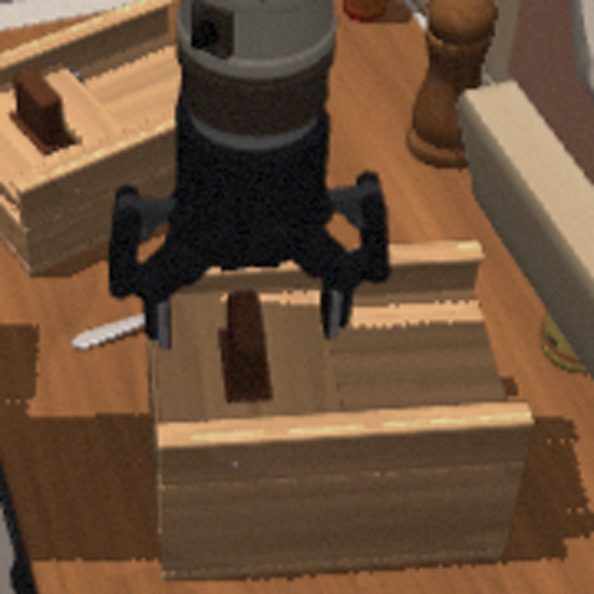

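View pics/w3.png

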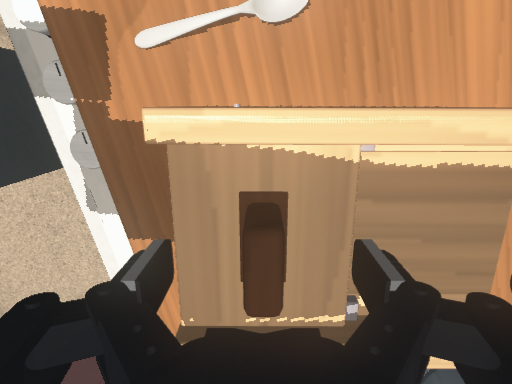

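The fingers straddle the handle: the tips are at (165,250) and (360,250) in the wrist view, the handle at (243–285, 205–315). I'll close.

```bash
python3 -m handwheel '[[0.03,0.08,0,0,0,0],[0.03,0.08,0,0,0,0],[0.03,0.08,0,0,0,0],[0.03,0.08,0,0,0,0],[0.03,0.08,0,0,0,0]]' -1; python3 rel.py;
```

```text
clock: 3.52
eef_pos: [0.5377, -0.1583, 0.1996]
tool_rot: [0.44, -0.553, 0.553, -0.441]
ft_force: [0.1, -0.4, 2.6]
grip_width: 0.017
t 3.525 p [ 0.5377 -0.1583  0.1996] f [ 0.1 -0.4  2.6] w 0.017 q [-0.286  0.375  0.109  1.304 -0.     1.51 ]
axes x,y,z [[-0.224, -0.975, 0.0], [0.0, -0.0, -1.0], [0.975, -0.224, 0.001]]
1 turn u [-0.003  0.028  0.001]
-1 turn u [ 1.0000e-03 -1.7972e+01  5.0000e-03]
```

```bash
python3 -m handwheel '[[0,-0.15,0,0,0,0],[0,-0.3,0,0,0,0],[0,-0.48,0,0,0,0],[0,-0.48,0,0,0,0],[0,-0.48,0,0,0,0]]' -1; python3 rel.py; python3 - <<'E'
from h import *
c=snap('side','s4')
cv2.imwrite('pics/z5.png',cv2.resize(c['color'][120:300,200:380,::-1],None,fx=3.3,fy=3.3,interpolation=cv2.INTER_CUBIC))
E
```

```text
clock: 4.15
eef_pos: [0.5375, -0.1582, 0.2112]
tool_rot: [-0.441, 0.553, -0.553, 0.441]
ft_force: [0.4, -0.0, -2.8]
grip_width: 0.017
t 4.15 p [ 0.5375 -0.1582  0.2112] f [ 0.4 -0.  -2.8] w 0.017 q [-0.286  0.369  0.131  1.333 -0.     1.51 ]
axes x,y,z [[-0.223, -0.975, 0.0], [-0.0, -0.0, -1.0], [0.975, -0.223, -0.0]]
1 turn u [0.    0.029 0.   ]
-1 turn u [ 1.0000e-03 -1.7971e+01 -0.0000e+00]
```

View pics/z5.png

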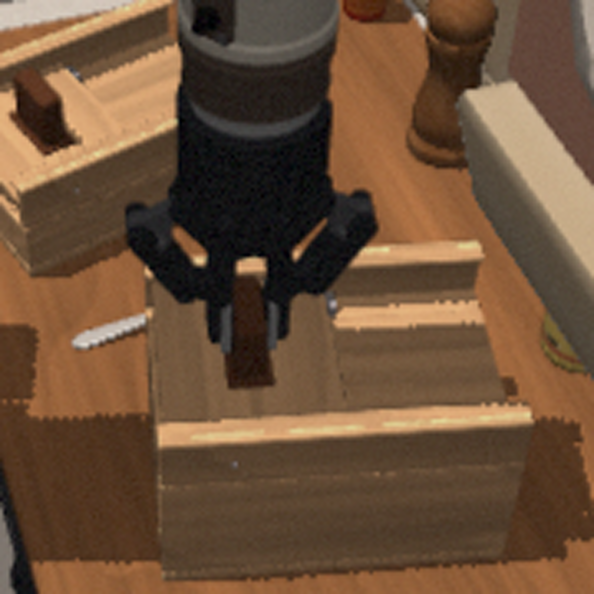

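The lid is raised: the handle is held between the pads, its top at (248,275) in the zoom against (243,292) before. Now I'll slide.

```bash
python3 -m handwheel '[[0,0,0.3,0,0,0],[0,0,0.7,0,0,0],[0,0,1.1,0,0,0],[0,0,1.5,0,0,0],[0,0,1.6,0,0,0]]' -1; python3 rel.py
```

```text
clock: 4.82
eef_pos: [0.5774, -0.1674, 0.2109]
tool_rot: [0.441, -0.553, 0.553, -0.441]
ft_force: [-1.1, -0.6, -0.9]
grip_width: 0.017
t 4.825 p [ 0.5774 -0.1674  0.2109] f [-1.1 -0.6 -0.9] w 0.017 q [-0.282  0.453  0.256  1.375 -0.     1.514]
axes x,y,z [[-0.224, -0.975, 0.0], [-0.0, -0.0, -1.0], [0.975, -0.224, -0.0]]
1 turn u [0.    0.029 0.001]
-1 turn u [ 1.0000e-03 -1.7971e+01 -0.0000e+00]
```

```bash
python3 -m handwheel '[[0,0,0.4,0,0,0],[0,0,0.8,0,0,0],[0,0,1.2,0,0,0],[0,0,1.5,0,0,0],[0,0,1.5,0,0,0]]' -1; python3 rel.py
```

```text
clock: 5.45
eef_pos: [0.6142, -0.1758, 0.2111]
tool_rot: [0.44, -0.553, 0.553, -0.441]
ft_force: [0.3, -1.7, -1.8]
grip_width: 0.0166
t 5.45 p [ 0.6142 -0.1758  0.2111] f [ 0.3 -1.7 -1.8] w 0.0166 q [-0.279  0.532  0.383  1.421 -0.     1.517]
axes x,y,z [[-0.223, -0.975, 0.0], [0.001, -0.0, -1.0], [0.975, -0.223, 0.001]]
1 turn u [-0.007  0.029  0.001]
-1 turn u [ 2.0000e-03 -1.7971e+01  1.1000e-02]
```

Slid 78.7 mm with no stop load. I'll lower it 12 mm.

```bash
python3 -m handwheel '[[0,0.12,0,0,0,0],[0,0.24,0,0,0,0],[0,0.36,0,0,0,0],[0,0.47,0,0,0,0],[0,0.47,0,0,0,0]]' -1; python3 rel.py; python3 - <<'E'
from h import *
c=snap('side','s6')
cv2.imwrite('pics/z6.png',cv2.resize(c['color'][120:300,200:380,::-1],None,fx=3.3,fy=3.3,interpolation=cv2.INTER_CUBIC))
E
```

```text
clock: 6.08
eef_pos: [0.613, -0.1756, 0.1997]
tool_rot: [0.441, -0.553, 0.553, -0.441]
ft_force: [1.1, -3.2, -1.7]
grip_width: 0.017
t 6.075 p [ 0.613  -0.1756  0.1997] f [ 1.1 -3.2 -1.7] w 0.017 q [-0.279  0.533  0.357  1.394 -0.     1.517]
axes x,y,z [[-0.224, -0.975, 0.0], [0.0, -0.0, -1.0], [0.975, -0.224, 0.0]]
1 turn u [-0.002  0.028  0.001]
-1 turn u [ 1.0000e-03 -1.7972e+01  2.0000e-03]
```

View pics/z6.png

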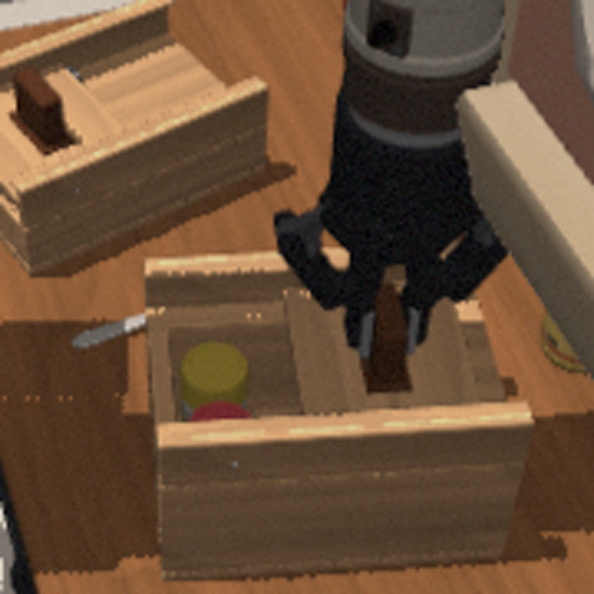

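The jars are visible at (215,370), and the lid sits at the far half, down. I'll release and withdraw straight up.

```bash
python3 -m handwheel '[[0,0,0,0,0,0],[0,0,0,0,0,0],[0,0,0,0,0,0],[0,0,0,0,0,0],[0,0,0,0,0,0]]' 0.2; python3 rel.py; python3 -m handwheel '[[0,-0.5,0,0,0,0],[0,-1.2,0,0,0,0],[0,-2,0,0,0,0],[0,-3,0,0,0,0],[0,-3.6,0,0,0,0]]' 0.2; python3 rel.py
```

```text
clock: 6.75
eef_pos: [0.6131, -0.1754, 0.1996]
tool_rot: [-0.441, 0.553, -0.553, 0.441]
ft_force: [0.2, -0.9, 1.0]
grip_width: 0.0513
t 6.75 p [ 0.6131 -0.1754  0.1996] f [ 0.2 -0.9  1. ] w 0.0513 q [-0.279  0.534  0.357  1.394  0.     1.517]
axes x,y,z [[-0.223, -0.975, -0.0], [-0.0, 0.0, -1.0], [0.975, -0.223, -0.0]]
1 turn u [ 0.     0.029 -0.001]
-1 turn u [-1.0000e-03 -1.7971e+01 -0.0000e+00]
clock: 7.38
eef_pos: [0.6136, -0.1756, 0.2923]
tool_rot: [0.44, -0.552, 0.554, -0.441]
ft_force: [-0.5, 0.1, -0.9]
grip_width: 0.0511
t 7.375 p [ 0.6136 -0.1756  0.2923] f [-0.5  0.1 -0.9] w 0.0511 q [-0.279  0.523  0.578  1.622  0.     1.517]
axes x,y,z [[-0.223, -0.975, 0.0], [0.003, -0.001, -1.0], [0.975, -0.223, 0.003]]
1 turn u [-0.018  0.029  0.001]
-1 turn u [ 1.0000e-03 -1.7971e+01  2.9000e-02]
```

Back off toward the robot and check.

```bash
python3 -m handwheel '[[0,0,-1.5,0,0,0],[0,0,-3,0,0,0],[0,0,-4.5,0,0,0],[0,0,-6,0,0,0],[0,0,-6,0,0,0]]' 0.2; python3 rel.py; python3 - <<'E'
from h import *
c=snap('side','s7')
cv2.imwrite('pics/z7.png',cv2.resize(c['color'][120:300,180:380,::-1],None,fx=4,fy=3.3,interpolation=cv2.INTER_CUBIC))
a=cv2.imread('pics/side0.png')[120:205,170:240].astype(int);b=c['color'][120:205,170:240,::-1].astype(int)
print('low box diff',np.abs(a-b).mean())
E
```

```text
clock: 8.0
eef_pos: [0.4649, -0.1415, 0.2913]
tool_rot: [0.44, -0.553, 0.553, -0.441]
ft_force: [0.7, -0.3, -0.8]
grip_width: 0.0512
t 8.0 p [ 0.4649 -0.1415  0.2913] f [ 0.7 -0.3 -0.8] w 0.0512 q [-0.295  0.194  0.1    1.476  0.     1.501]
axes x,y,z [[-0.224, -0.975, 0.0], [0.001, -0.0, -1.0], [0.975, -0.224, 0.001]]
1 turn u [-0.007  0.027  0.   ]
-1 turn u [ 1.0000e-03 -1.7973e+01  1.1000e-02]
low box diff 46.1363025210084
```

View pics/z7.png

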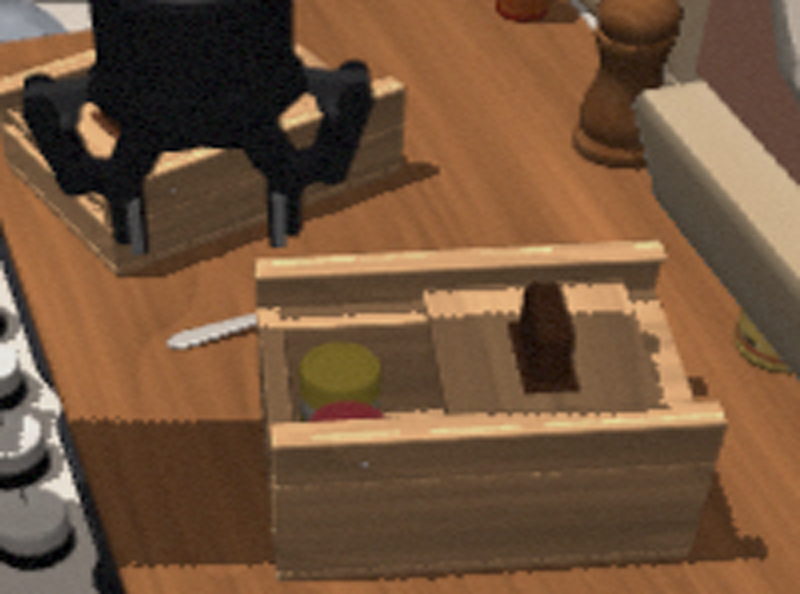

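```bash
python3 - <<'E'
from h import *
c=np.load('pics/s7.npy',allow_pickle=True).item()
im=c['color'][195:250,280:340,::-1];cv2.imwrite('pics/z8.png',cv2.resize(im,None,fx=10,fy=10,interpolation=cv2.INTER_CUBIC))
y=np.radians(-13.2);bx=np.array([np.cos(y),np.sin(y),0]);by=np.array([-np.sin(y),np.cos(y),0])
for s in (0.065,.078):
  for lift in(0,.012):
    h=np.array([.538,-.161,0])+bx*s
    print(s,lift,((proj(c,[h+a*bx*.009+b*by*.022+[0,0,.230+lift] for a,b in((-1,1),(1,1),(1,-1),(-1,-1))])-[280,195])*10).round(0).tolist())
a=cv2.imread('pics/side0.png');b=cv2.imread('pics/s6.png');print('low box diff s6',np.abs(a[135:185,195:230].astype(int)-b[135:185,195:230]).mean())
E
```

```text
0.065 0 [[238.0, 111.0], [335.0, 106.0], [374.0, 284.0], [274.0, 289.0]]
0.065 0.012 [[243.0, 66.0], [340.0, 60.0], [380.0, 238.0], [279.0, 244.0]]
0.078 0 [[308.0, 107.0], [405.0, 102.0], [447.0, 280.0], [347.0, 285.0]]
0.078 0.012 [[313.0, 62.0], [411.0, 56.0], [454.0, 234.0], [352.0, 240.0]]
low box diff s6 9.603809523809524
```

View pics/z8.png

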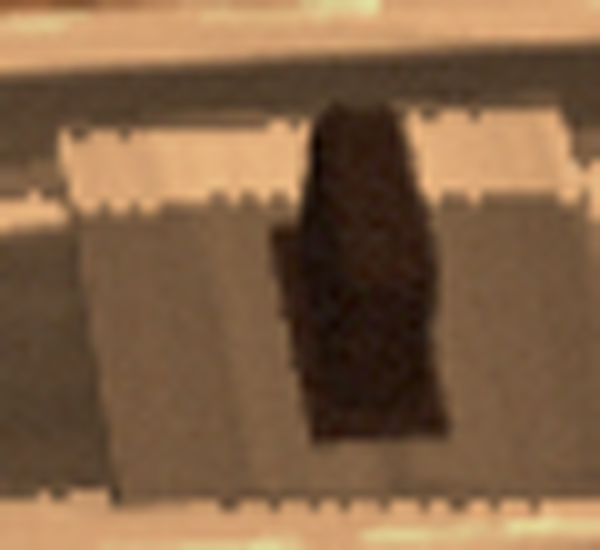

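The handle's top edge at (308–405, 103) matches slide 0.078 with lift 0. The low box's handle stands where it was in the earlier side views. Handing in.

```bash
python3 -c "
from workcell import bot
print(bot.job_done())"
```

```text
the job is handed in; nothing more can be done
None
```

I opened the tall box. I gripped the lid's handle, raised the lid about 12 mm, slid it about 78 mm along the box's +x, lowered it onto the rails and let go. Then I drew the arm back clear, and handed the job in at about 8 s.

**Tall box:** in the last side view the handle top matches a slide of 78 mm with the lid lying down, and the jars are visible. The wrist force in that last reading was about 1 N.

**Low box:** I never touched it, and its handle stood in the same place in the side views just before the grasp and after I lowered the lid. The picture comparisons don't settle it:
- The final side view had the gripper in front of the low box, so that check was meaningless (difference 46).
- The earlier comparison gave a difference of 9.6 grey levels, which I did not look into; changed shadows may explain it.

**Measurement disagreement:** the wrist camera put the handle about 3 mm from where the top and side views did. The jaws still closed properly on it, at 17 mm.

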